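# Hang a parts bin on the cleat rail and lock it

## Robot

A 6-joint arm with a two-finger parallel gripper is mounted at the origin on the work surface; the furniture and walls round the work are solid. World frame = base frame: x ahead of the robot, y to its left, z up, the work surface at z = 0. Lengths are in mm, angles in rad, forces in N, time in s.
With the tool pointing down it reaches from about 400 to 925 mm from the base axis. Payload 12.5 kg.
Tool frame: the origin (TCP) lies midway between the tips of the shut fingers; the grasp point (between the pads) lies 19 mm behind it (env.tcp_to_grasp is the distance from the TCP to the grasp point, in mm); z points along the fingers, y is the line along which they close (so a half turn about z gives the same grasp; the last joint's range is limited). The gripper opens to 95 mm and grips with 3 to 60 N. Pads are 20 mm wide; open, the fingers measure 119 mm over their backs; the gripper's body (75 mm by 180 mm) begins 59 mm behind the grasp point.
Start: joints at [-1.235, 0.491, 1.559, -0, 1.092, -0.106], TCP at [267.255, -565, 188.561] pointing down, gripper open.
Joint ranges: [-3.1, 3.1], [-0.84, 2.19], [0.05, 2.79], [-1.13, 4.28], [0.06, 2.93], [-2.69, 2.69]. Speed limits (rad/s): [2.22, 2.22, 2.79, 3.14, 3.14, 3.14].

## Interface

Orientations are given as [roll, pitch, yaw] about the fixed x, y, z axes, in that order (R = Rz(yaw) Ry(pitch) Rx(roll)).
In Python, from cell import env gives the robot as it stands. The module is installed in compiled form; this text tells all that it offers.
- The arm moves only by the tool step_arm, never from a script. Its argument "plan" is a list that holds one entry, the list of rows, each a list of 5 numbers: the shift along the tool's x, y, z in mm, then the turn about the tool's z in degrees, then the opening, from -1 (shut) to 1 (fully open). A call has 1 to 8 rows; each row is the pose to reach, as a shift and turn from the pose commanded when the call began, along the tool's axes at that moment; what a row does not reach only later rows make up. A row lasts 1/12 s, in which the tool goes at most 41.7 mm and 7.16 degrees, less where a joint would pass 70% of its speed; a pose out of reach is approached as far as the arm can. A call with a gripper value outside its range is refused whole. The fingers move at their own pace and stop on an object; the grip force is fixed at half the most. Time passes only in rows, so rows that repeat a pose let the fingers close. It gives the time, the measured TCP pose, the force, the opening and the grip force at its end, in the units of the state.
- env.state(): the state, without advancing time (a new reading comes with each control period).
- env.read_camera(name): name is "side" or "top" or "wrist"; returns the picture (480x640x3 uint8, blue, green, red); there is no depth.
- env.get_calibration(name): a dict with "K" (3x3 intrinsics, pixels), "extrinsics" (4x4, takes a point from world to camera coordinates). Camera axes: x right, y up, looking along -z (the intrinsics and any distortion apply to the point x, -y, -z); pixel columns grow to the right and rows downward; lengths in mm; the calibration is good to about 2 mm. A picture is of the moment at which its call begins: read the wrist's pose just before it. get_calibration takes no time and is no camera call; for the wrist camera it gives the pose at the moment of the call.
- env.job_done(): hands the job in; it is judged then, once.
The state is a dict: "t": time; "joints": joint angles; "qvel": joint speeds; "tau": joint torques, N m; "eef_pos": TCP position; "tcp_rot": TCP orientation; "ft_force": force on the tool from outside, world axes, zero at the start; "moment": the same for the moment, N m; "opening": opening from 0.0 (shut) to 1.0 (fully open); "grip_force": force on a finger pad.
Only numpy, scipy, OpenCV 4.12 (cv2) and the standard library are available. Lean on these libraries where they do the work, as an engineer would, in place of code of your own. Each camera call takes 0.05 s, during which the arm holds its last target. There are 200 camera calls.

## Task

Take the blue bin by its grip and, with its top leaning clearly toward the white panel, tip the angled strip on its back over the aluminium rail. Then set it upright, slide it gently along the rail until the notch in the strip finds the red key, and let it drop fully home so that it hangs straight and locked, and let go. Never force it against the stand, and leave the other things on the bench alone.

Things in the scene. Friction and masses are not known exactly. Their poses are not given: they have to be found in the camera images.
- stand: White upright panel, 260 wide, 180 tall, 12 thick, on a dark steel foot (8 high, forward to x = -111), fixed to the bench. Origin on the bench under the middle of the panel's front face; z up, y along the panel, x into it: the front looks along -x. It carries an aluminium cleat rail and, below, a spacer bar (front at x = -26, z 98 to 114). Rigid; bin may press on it with under 25 N.
- rail_crest (a point): Middle of the rail's crest, on its front edge: x = -26, y = 0, z = 165 in the stand's frame; axes as the stand's. Rail 220 long in y, 34 high, front face at x = -26; crest flat 4 wide (x = -26 to -22), then the top slopes down at 45 degrees toward the panel, meeting it at z = 143: a V groove open upward between rail and panel.
- groove_mid (a point): Middle of the groove's bottom: x = 0, y = 0, z = 143 in the stand's frame; axes as the stand's. In the groove is clamped a red locking key, 10 wide in y, x = -14 to 0, rounded top at z = 158. Its place along the rail is not measured: anywhere from y = -30 to 30, to be found by feel. It stays put under careful forces.
- bin: Blue open parts bin, 70 (x) by 134 (y), 200 to 390 g, upright on the bench. Origin at the middle of its underside; z up, x to its rear. Walls 4 thick: front 34, sides 42, back plate 90 tall with rear face at x = 35. Home and locked its origin is at x = -61, z = 94 in the stand's frame, y within 2.5 of the key's; when the strip rests on top of the key it hangs 9 higher.
- strip_edge (a point): Middle of the lower edge of the grey strip behind the bin's back plate: x = 57, y = 0, z = 55 in the bin's frame; axes as the bin's. Strip 130 long in y, x = 35 to 59, top z = 90; underside slopes at 45 degrees from z = 75 at the plate to the edge, 4 wide (x 55 to 59). A notch 15 wide in its middle (open below z = 75) fits over the key. Home: x = -4, z = 149 in the stand's frame.
- grip_top (a point): Middle of the top face of the bin's carrying grip, an upright blue tab 12 thick (x) and 34 wide (y) that stands in the middle of the bin from its floor to z = 120: x = -5, y = 0, z = 120 in the bin's frame; axes as the bin's. Free on all sides above z = 42.
- beaker_01: Bystander: clear glass beaker with amber contents, 60x68x75 mm; origin under its middle, z up.
- beaker_02: Bystander: clear glass beaker with amber contents, 60x68x75 mm; origin under its middle, z up.
- reagent_bottle: Bystander: clear bottle with blue cap, 56 mm across, 110 mm tall; origin under its middle, z up.
- dropper_bottle: Bystander: brown dropper bottle, 33 mm across, 104 mm tall; origin under its middle, z up.
- vial_2: Bystander: small brown vial with black cap, 21 mm across, 50 mm tall; origin under its middle, z up.
- timer: Bystander: white bench timer, 66x62x22 mm; origin under its middle, z up.

How it is judged (in metres and radians):
On the way:
1. the strip's lower edge is hooked behind the rail's crest (at least 2 mm below it) with the bin leaning at least 7 degrees, its top toward the panel (z of strip_edge in the frame of stand between 0.145 and 0.163 m and x of strip_edge in the frame of stand between -0.022 and 0.002 m and angle between bin's own z axis and vertical between 0.12 and 0.8 rad and angle between bin's own x axis and vertical above 1.691 rad), for 0.1 s.
At the end, for the whole second after the job is handed in: The bin hangs on the rail with its notch over the key: strip edge within 4 mm of its home height and within 5 mm of home in x, bin upright and square to the panel within 4 degrees, at rest and released (z of strip_edge in the frame of stand between 0.145 and 0.153 m and x of strip_edge in the frame of stand between -0.009 and 0.001 m and y of strip_edge in the frame of stand between -0.036 and 0.036 m and angle between bin's own z axis and vertical below 0.07 rad and angle between the x axis of bin and the x axis of stand, either way round below 0.07 rad and linear speed of bin below 0.01 m/s and angular speed of bin below 0.1 rad/s); the robot touches nothing.
It fails at once if the bin presses on the stand, rail or key with more than 25 N (contact force between bin and stand above 25 N).
It fails at once if a bystander is moved more than 20 mm (distance of any of beaker_01, beaker_02, reagent_bottle, dropper_bottle, vial_2, timer from where it was at the start of the episode above 0.02 m).
It also fails if it takes over 64 s, if anything falls off the work surface, if the arm or the gripper's body presses on something with over 40 N, if the wrist force passes 120 N, or if a joint passes its speed limit or range.

## Working session

There is one attempt and no reset: what is moved stays moved. The work goes in short steps, Python scripts to look and compute and a tool call to move; the robot and the scene stay as the last step left them, time stands still between calls to the robot, and variables do not carry over. Pictures are saved under pics/ and viewed, at most 10 in all, crops included, and the job is handed in when it is done.

Besides the shell and the picture viewer there is one more tool, called after "Request:" in YAML: its name, and indented under it one key for each argument. step_arm: Moves the arm, as the interface text tells. Its arguments: {"type":"object","properties":{"plan":{"type":"array"}},"required":["plan"]}

```bash
mkdir -p pics
python3 - <<'E'
from cell import env
import cv2,numpy as np
s=env.state();print({k:np.round(v,3).tolist() for k,v in s.items()})
for n in("side","top","wrist"):
    im=env.read_camera(n);cv2.imwrite(f"pics/{n}0.png",im)
    c=env.get_calibration(n);print(n,np.round(c["K"],1).tolist(),np.round(c["extrinsics"],3).tolist(),[k for k in c])
E
```

```text
{'t': 0.0, 'joints': [-1.235, 0.492, 1.559, -0.0, 1.092, -0.106], 'qvel': [0.0, 0.001, -0.0, -0.001, -0.001, 0.0], 'tau': [-0.001, -61.265, -25.819, 0.069, 0.048, -0.0], 'eef_pos': [267.164, -564.714, 187.97], 'tcp_rot': [-3.14, -0.0, 0.442], 'ft_force': [0.02, -0.745, 0.582], 'moment': [0.017, 0.011, 0.009], 'grip_force': 0.0, 'opening': 1.002}
side [[559.8, 0.0, 312.4], [0.0, 559.8, 240.4], [0.0, 0.0, 1.0]] [[0.891, 0.454, 0.018, -423.875], [-0.339, 0.638, 0.691, 26.268], [0.302, -0.622, 0.722, -1571.935], [0.0, 0.0, 0.0, 1.0]] ['K', 'extrinsics']
top [[621.6, 0.0, 317.3], [0.0, 621.6, 245.7], [0.0, 0.0, 1.0]] [[-0.266, -0.964, 0.004, 164.263], [0.874, -0.24, 0.423, -403.551], [-0.406, 0.116, 0.906, -1784.728], [0.0, 0.0, 0.0, 1.0]] ['K', 'extrinsics']
wrist [[353.3, 0.0, 316.3], [0.0, 353.3, 241.7], [0.0, 0.0, 1.0]] [[0.428, -0.904, -0.001, -622.994], [0.878, 0.416, -0.236, 26.822], [0.214, 0.1, 0.972, -389.805], [0.0, 0.0, 0.0, 1.0]] ['K', 'extrinsics']
```

View pics/side0.png

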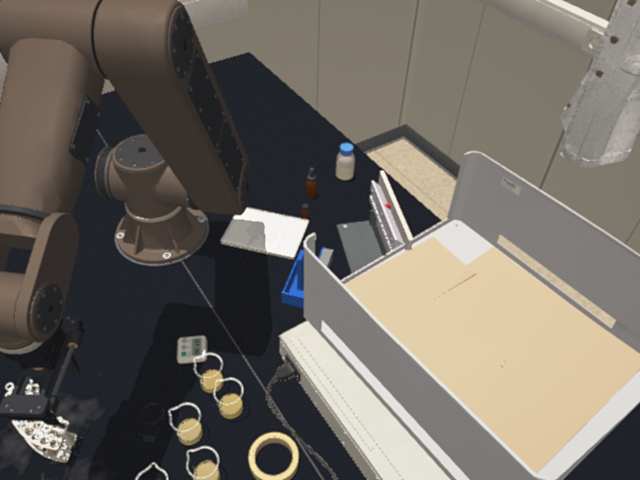

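View pics/top0.png

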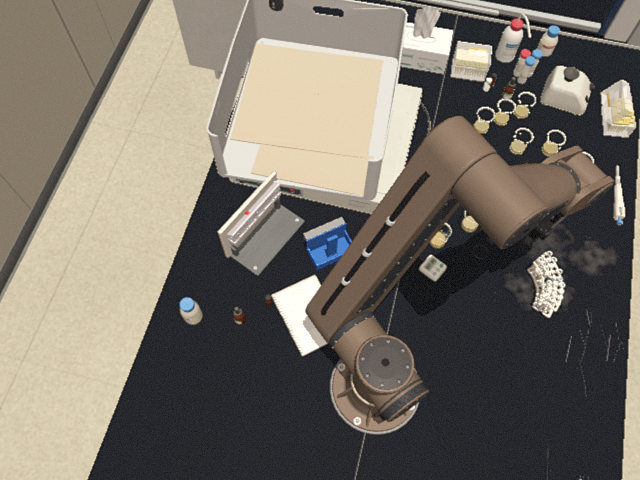

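The side view shows the stand near (385,215) and the bin, partly hidden, near (305,280). The top view shows the stand at (255,220), with the key as a red dot at (248,212), and the bin at (328,245). I'll enlarge the top view.

```bash
cat > h.py <<'E'
from cell import env
import cv2,numpy as np
def ray(cal,u,v):
    K,E=cal["K"],cal["extrinsics"];R,t=E[:3,:3],E[:3,3]
    d=np.array([(u-K[0,2])/K[0,0],-(v-K[1,2])/K[1,1],-1.]);return -R.T@t,R.T@d
def onz(cal,u,v,z):
    o,d=ray(cal,u,v);return o+d*(z-o[2])/d[2]
def proj(cal,p):
    q=cal["extrinsics"][:3,:3]@np.asarray(p,float)+cal["extrinsics"][:3,3];K=cal["K"]
    return K[0,0]*q[0]/-q[2]+K[0,2],K[1,1]*-q[1]/-q[2]+K[1,2]
E
python3 -c "
import cv2
a=cv2.imread('pics/top0.png');cv2.imwrite('pics/topc.png',cv2.resize(a[165:285,210:370],None,fx=5,fy=5,interpolation=cv2.INTER_CUBIC))"
```

```text
(no output)
```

View pics/topc.png

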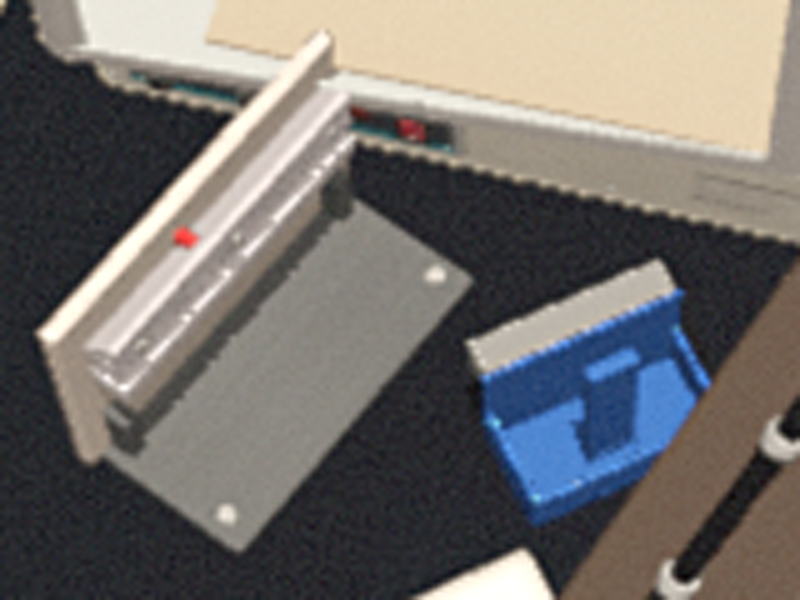

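The enlarged view shows these corners, in crop pixels:
- Panel top: (40,333) to (325,35).
- Rail crest ends: about (100,378) and (350,135).
- Foot front corners: (240,550) and (470,275).
- Strip top: (468,342), (655,262), (682,292) and (485,378).
- Grip top: about (612,365).
- Key: (186,238).

Run:
```python
from h import *
c=env.get_calibration("top")
P=lambda u,v,z:onz(c,210+u/5-.4,165+v/5-.4,z)
pts=dict(pA=(40,333,180),pB=(325,33,180),fA=(240,550,8),fB=(472,275,8),key=(186,238,158),s1=(468,342,90),s2=(655,260,90),s3=(684,292,90),s4=(485,378,90),g=(612,365,120),b1=(538,523,34))
Q={k:P(*v) for k,v in pts.items()}
for k,q in Q.items():print(k,q.round(1))
def m(a,b):
    d=Q[b]-Q[a];print(a,b,np.linalg.norm(d).round(1),np.degrees(np.arctan2(d[1],d[0])).round(1))
m('pA','pB');m('fA','fB');m('s1','s2');m('s4','s3');m('s1','s4')
print('footmid',((Q['fA']+Q['fB'])/2).round(1),'pmid',((Q['pA']+Q['pB'])/2).round(1))
for n,p in dict(dropper=(238,317),bottle=(190,320),vial=(269,299)).items():print(n,onz(c,*p,0).round())
```

```text
pA [512.2 327.7 180. ]
pB [665.3 121.1 180. ]
fA [422.7 245.    8. ]
fB [569.6  57.4   8. ]
key [562.6 232.4 158. ]
s1 [484.5  81.3  90. ]
s2 [508.5 -44.3  90. ]
s3 [482.5 -55.2  90. ]
s4 [458.4  77.6  90. ]
g [432.7   5.8 120. ]
b1 [380.9  65.6  34. ]
pA pB 257.1 -53.5
fA fB 238.2 -51.9
s1 s2 127.8 -79.2
s4 s3 135.0 -79.7
s1 s4 26.4 -172.0
footmid [496.2 151.2   8. ] pmid [588.7 224.4 180. ]
dropper [307. 333.   0.]
bottle [336. 474.   0.]
vial [339. 230.   0.]
```

Request:
step_arm:
  plan:
    - [[394,-445,0,0,1],[394,-445,0,0,1],[394,-445,0,0,1],[394,-445,0,0,1],[394,-445,0,0,1],[394,-445,0,0,1],[394,-445,0,0,1],[394,-445,0,0,1]]

```text
t: 0.82
eef_pos: [360.3, -243.0, 188.5]
tcp_rot: [3.141, -0.0, 0.441]
ft_force: [1.3, -1.1, 0.5]
opening: 1.0
grip_force: 0.0
```

Request:
step_arm:
  plan:
    - [[172,-195,0,15,1],[172,-195,0,15,1],[172,-195,0,15,1],[172,-195,0,15,1],[172,-195,0,15,1],[172,-195,0,15,1],[172,-195,0,15,1],[172,-195,0,15,1]]

```text
t: 1.48
eef_pos: [433.0, 8.2, 188.5]
tcp_rot: [-3.141, -0.0, 0.184]
ft_force: [-0.5, -0.5, -0.5]
opening: 1.0
grip_force: 0.0
```

Run:
```python
from h import *
s=env.state();print(np.round(s['eef_pos'],1),np.round(s['tcp_rot'],3),np.round(s['joints'],2))
c=env.get_calibration("wrist");im=env.read_camera("wrist");cv2.imwrite("pics/w1.png",im);np.save("w1.npy",c)
for k,p in dict(grip=(432.7,5.8,120),s1=(484.5,81.3,90),s2=(508.5,-44.3,90)).items():print(k,np.round(proj(c,p)))
```

```text
[433.    8.2 188.5] [-3.141 -0.     0.184] [-0.13  0.22  2.    0.    0.92  1.25]
grip [321. 244.]
s1 [242. 158.]
s2 [399. 157.]
```

View pics/w1.png

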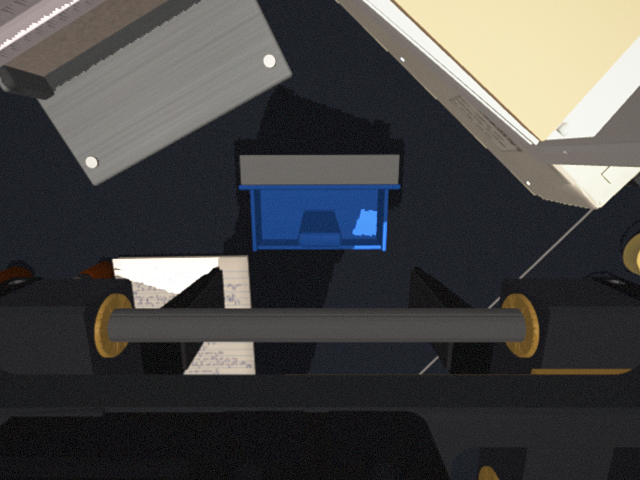

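The wrist view shows the bin square to the tool. The grip top is at about (320,239), the strip top from (241,155) to (399,155), and the foot corners at (95,185) and (291,74).

Run:
```python
from h import *
c=np.load("w1.npy",allow_pickle=True).item()
P=lambda u,v,z:onz(c,u,v,z)
for n,p in dict(gripmid=(320,240,120),s1=(240,155,90),s2=(399,155,90),fA=(95,185,8),fB=(292,74,8)).items():print(n,P(*p).round(1))
a,b=P(95,185,8),P(292,74,8);d=b-a;print(np.linalg.norm(d),np.degrees(np.arctan2(d[1],d[0])))
s=P(399,155,90)-P(240,155,90);print(np.degrees(np.arctan2(s[1],s[0])),np.linalg.norm(s))
```

```text
gripmid [435.8   7.5 120. ]
s1 [486.5  82.8  90. ]
s2 [510.1 -43.9  90. ]
fA [425.  246.4   8. ]
fB [569.8  59.8   8. ]
236.25349133499003 -52.188159049955544
-79.4565887826613 128.9132544824614
```

Request:
step_arm:
  plan:
    - [[1.5,1,40,0,1],[1.5,1,75,0,1],[1.5,1,97,0,1],[1.5,1,97,0,1],[1.5,1,97,0,-1],[1.5,1,97,0,-1],[1.5,1,97,0,-1],[1.5,1,97,0,-1]]

```text
t: 2.2
eef_pos: [434.7, 3.9, 92.8]
tcp_rot: [3.141, -0.002, 0.18]
ft_force: [0.1, 0.7, 1.0]
opening: 0.774
grip_force: 0.0
```

Request:
step_arm:
  plan:
    - [[0,0,0,0,-1],[0,0,0,0,-1],[0,0,0,0,-1],[0,0,0,0,-1],[0,0,0,0,-1],[0,0,0,0,-1],[0,0,0,0,-1],[0,0,0,0,-1]]

```text
t: 2.87
eef_pos: [433.8, 4.3, 91.4]
tcp_rot: [-3.141, 0.0, 0.18]
ft_force: [-0.8, 1.5, 1.5]
opening: 0.347
grip_force: 30.0
```

Request:
step_arm:
  plan:
    - [[0,0,-20,0,-1],[0,0,-40,0,-1],[0,0,-60,0,-1],[0,0,-60,0,-1],[0,0,-60,0,-1],[0,0,-60,0,-1]]

```text
t: 3.37
eef_pos: [433.4, 4.2, 150.5]
tcp_rot: [-3.141, 0.001, 0.18]
ft_force: [-0.1, 0.0, -4.6]
opening: 0.344
grip_force: 30.0
```

```bash
cat >> h.py <<'E'
def strip(c,im,show=False):
    """top face of the grey strip in wrist view -> bounding quad pixels"""
    hsv=cv2.cvtColor(im,cv2.COLOR_BGR2HSV);blue=cv2.inRange(hsv,(100,120,40),(125,255,255));blue[250:]=0
    ys,xs=np.nonzero(blue);return xs.min(),xs.max(),ys.min(),ys.max()
E
python3 - <<'E'
from h import *
s=env.state();print(np.round(s['eef_pos'],1),np.round(s['ft_force'],2),np.round(s['moment'],3))
im=env.read_camera("wrist");cv2.imwrite("pics/w2.png",im);c=env.get_calibration("wrist")
R=c['extrinsics'][:3,:3];print(strip(c,im),strip(c,cv2.imread('pics/w1.png')))
cv2.imwrite("pics/w2c.png",im[60:360,120:520])
E
```

```text
[433.4   4.2 150.5] [-0.14  0.03 -4.61] [ 0.012  0.133 -0.012]
(np.int64(10), np.int64(530), np.int64(147), np.int64(249)) (np.int64(232), np.int64(430), np.int64(80), np.int64(249))
```

View pics/w2c.png

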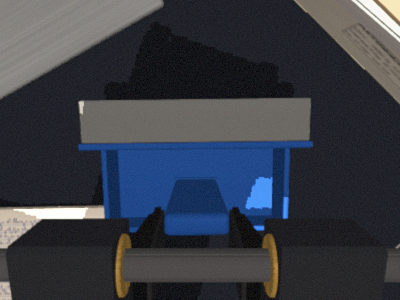

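The bin is held and off the bench. The strip's rear edge is at row 159, columns 199–430 (full frame), and the plate's top edge is at row 204, columns 198–433. I'll work out the lean from those widths.

Run:
```python
from h import *
c=env.get_calibration("wrist");s=env.state();T=np.array(s['eef_pos'])
def at(u,v,depth):
    o,d=ray(c,u,v);return o+d*depth
A=at(314.5,158.5,353.3*130/231);B=at(315.5,204,353.3*134/235)
v=A-B;print(A.round(1)-T,B.round(1)-T,np.degrees(np.arctan2(v[2],np.hypot(v[0],v[1]))),np.linalg.norm(v))
Rt=c['extrinsics'][:3,:3];print("cam centre rel",(-Rt.T@c['extrinsics'][:3,3]-T).round(1))
# hypothesis: pivot about grasp (bin x=-5, z=110 at TCP+19), lean th
x=np.array([np.cos(s['tcp_rot'][2]),np.sin(s['tcp_rot'][2]),0]);z=np.array([0,0,1.])
for th in (0,2,4,6,8):
    t=np.radians(th);
    f=lambda bx,bz:T+19*z+x*((bx+5)*np.cos(t)+(bz-110)*np.sin(t))+z*(-(bx+5)*np.sin(t)+(bz-110)*np.cos(t))
    print(th,[np.round(proj(c,f(*p)),1).tolist() for p in((59,90),(35,90),(1,120))])
```

```text
[62.6373044  14.07529487 -7.9539294 ] [37.9373044   8.97529487 -4.4539294 ] -7.850971163659187 25.467262255420533
cam centre rel [ 64.7  13.3 196.3]
0 [[319.3, 158.8], [319.2, 202.9], [319.5, 278.5]]
2 [[319.2, 160.2], [319.2, 203.8], [319.5, 277.7]]
4 [[319.2, 161.6], [319.1, 204.9], [319.5, 277.0]]
6 [[319.2, 163.2], [319.1, 206.0], [319.5, 276.2]]
8 [[319.1, 164.8], [319.1, 207.1], [319.5, 275.4]]
```

The lean is about 0°, so the grip is rigid. I'll use the foot's front edge as a stop to tip the bin. First I turn it square to the stand and look again.

Request:
step_arm:
  plan:
    - [[34,-116,0,-27,-1],[34,-116,0,-27,-1],[34,-116,0,-27,-1],[34,-116,0,-27,-1],[34,-116,0,-27,-1],[34,-116,0,-27,-1],[34,-116,0,-27,-1]]

```text
t: 4.0
eef_pos: [446.3, 123.6, 150.8]
tcp_rot: [-3.141, 0.002, 0.647]
ft_force: [-0.0, 0.0, -3.5]
opening: 0.335
grip_force: 30.0
```

Run:
```python
from h import *
s=env.state();print(np.round(s['eef_pos'],1),np.round(s['tcp_rot'],3),np.round(s['ft_force'],2))
c=env.get_calibration("wrist");im=env.read_camera("wrist");cv2.imwrite("pics/w3.png",im);np.save("w3.npy",c)
```

```text
[446.3 123.6 150.8] [-3.141e+00  2.000e-03  6.470e-01] [-0.01  0.04 -3.5 ]
```

View pics/w3.png

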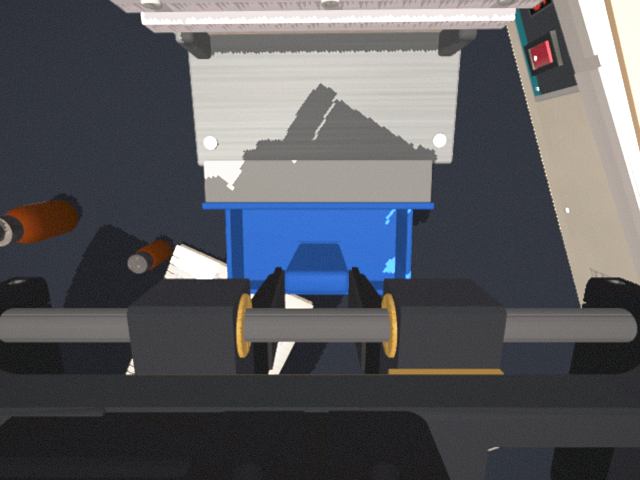

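The wrist view shows the foot's front corners at (198,164) and (451,163), square to the tool. The rail's front face spans columns 143–514 near row 22.

Run:
```python
from h import *
c=np.load("w3.npy",allow_pickle=True).item();s=env.state();T=np.array(s['eef_pos']);yaw=s['tcp_rot'][2]
ex=np.array([np.cos(yaw),np.sin(yaw),0]);ey=np.array([-np.sin(yaw),np.cos(yaw),0])
for n,p in dict(fA=(198,164,8),fB=(451,163,8),rA=(143,14,165),rB=(515,10,165),rA2=(146,25,131),rB2=(513,29,131)).items():
    q=onz(c,*p);print(n,q.round(1),"rel tool fwd/left",((q-T)@ex).round(1),((q-T)@ey).round(1))
```

```text
fA [425.2 248.8   8. ] rel tool fwd/left 58.6 112.9
fB [569.   60.2   8. ] rel tool fwd/left 59.6 -124.3
rA [500.8 266.4 165. ] rel tool fwd/left 129.5 81.3
rB [604.8 131.5 165. ] rel tool fwd/left 131.1 -89.0
rA2 [497.6 281.3 131. ] rel tool fwd/left 135.9 95.1
rB2 [617.3 119.6 131. ] rel tool fwd/left 133.9 -106.1
```

Request:
step_arm:
  plan:
    - [[5,0,30,0,-1],[10,0,57,0,-1],[14,0,57,0,-1],[17,0,57,0,-1],[20,0,57,0,-1],[23,0,56,0,-1],[26,0,55,0,-1],[26,0,55,0,-1]]

```text
t: 4.72
eef_pos: [468.4, 140.5, 97.6]
tcp_rot: [3.14, -0.002, 0.651]
ft_force: [0.6, -0.8, -3.0]
opening: 0.355
grip_force: 30.0
```

```bash
cat >> h.py <<'E'
def look(name):
    s=env.state();c=env.get_calibration("wrist");im=env.read_camera("wrist");cv2.imwrite(f"pics/{name}.png",im)
    g=im[:,250:390].astype(int).mean(1) # column-avg profile (rows)
    d=(g[:,0]-g[:,2]) # blue minus red
    r=np.nonzero(d[:300]>40)[0];gray=g.mean(1)
    e=np.diff(gray)
    print(np.round(s['eef_pos'],1),np.round(s['tcp_rot'],3),np.round(s['ft_force'],1),np.round(s['moment'],2));print("blue rows",r[:1],r[-1:],"edges",[(i,int(e[i])) for i in range(60,299) if abs(e[i])>9])
    T=np.array(s['eef_pos']);yaw=s['tcp_rot'][2];x=np.array([np.cos(yaw),np.sin(yaw),0]);z=np.array([0,0,1.])
    for th in range(0,25,4):
        t=np.radians(th)
        f=lambda bx,bz:T+19*z+x*((bx+5)*np.cos(t)+(bz-110)*np.sin(t))+z*(-(bx+5)*np.sin(t)+(bz-110)*np.cos(t))
        print(th,[float(np.round(proj(c,f(*p))[1],1)) for p in((59,90),(35,90),(1,120),(-11,120))])
    return im,c
E
python3 - <<'E'
from h import *
im,c=look("w4");cv2.imwrite("pics/w4c.png",im[0:320,120:520])
E
```

```text
[468.4 140.5  97.6] [ 3.14e+00 -2.00e-03  6.51e-01] [ 0.6 -0.8 -3. ] [-0.08  0.    0.01]
blue rows [218] [299] edges [(71, 26), (72, 42), (73, 24), (173, 11), (174, 17), (175, 17), (216, -13), (217, -15), (218, -11)]
0 [160.3, 204.2, 279.7, 302.1]
4 [163.1, 206.2, 278.1, 301.1]
8 [166.2, 208.5, 276.6, 300.0]
12 [169.8, 211.0, 275.1, 298.8]
16 [173.7, 213.8, 273.6, 297.5]
20 [178.0, 216.8, 272.2, 296.2]
24 [182.5, 220.1, 270.9, 294.8]
```

View pics/w4c.png

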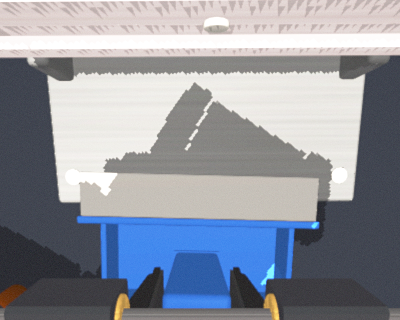

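```bash
python3 - <<'E'
from h import *
c=env.get_calibration("wrist");s=env.state();T=np.array(s['eef_pos']);yaw=s['tcp_rot'][2]
im=cv2.imread("pics/w4.png");ex=np.array([np.cos(yaw),np.sin(yaw),0])
def at(u,v,depth):
    o,d=ray(c,u,v);return o+d*depth
A=at(319,175.5,353.3*130/238);B=at(319,219,353.3*134/241)
for q in(A,B):print("fwd",((q-T)@ex).round(1),"up",(q-T)[2].round(1))
# foot now
for u,v in((178,201),(472,201)):
    q=onz(c,u,v,8);print(((q-T)@ex).round(1))
E
python3 -c "
import cv2
a=cv2.imread('pics/w4.png');cv2.imwrite('pics/w4d.png',cv2.resize(a[150:350,180:460],None,fx=2.5,fy=2.5))"
```

```text
fwd 56.0 up 0.5
fwd 32.3 up 2.6
31.0
31.0
```

View pics/w4d.png

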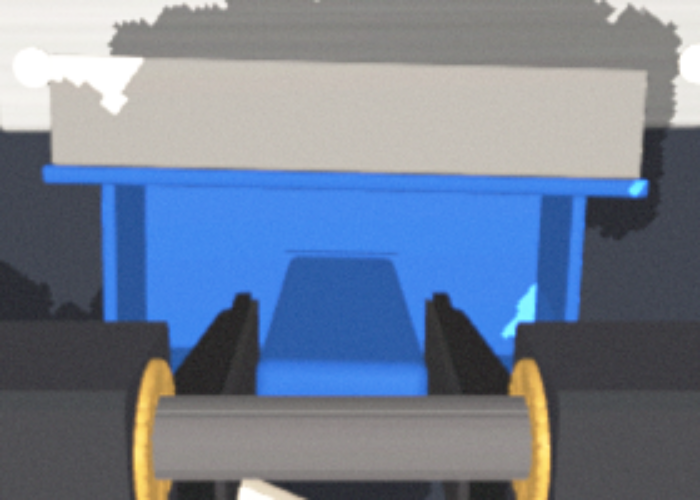

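```bash
cat >> h.py <<'E'
from scipy.optimize import least_squares
BP=((59,90),(31,90),(1,4),(1,120))
def fit(rows,c,s):
    """lean(deg), bin shift in hand dx,dz (mm) from rows of BP points"""
    T=np.array(s['eef_pos']);yaw=s['tcp_rot'][2];x=np.array([np.cos(yaw),np.sin(yaw),0]);z=np.array([0,0,1.])
    def f(p):
        t=np.radians(p[0]);C,S=np.cos(t),np.sin(t)
        return [proj(c,T+19*z+x*((bx+5)*C+(bz-110)*S+p[1])+z*(-(bx+5)*S+(bz-110)*C+p[2]))[1]-r for (bx,bz),r in zip(BP,rows)]
    r=least_squares(f,[0,0,0]);return r.x.round(1),np.round(r.fun,1)
E
python3 - <<'E'
from h import *
s=env.state();c=env.get_calibration("wrist")
print(fit((175,225,252,294),c,s))
c3=np.load("w3.npy",allow_pickle=True).item();s3=dict(eef_pos=[446.3,123.6,150.8],tcp_rot=[0,0,.647])
print(fit((161,209,243,268),c3,s3))
E
```

```text
(array([ 5.2, -5.4,  7.6]), array([-0.4,  0.8, -0.1, -0.3]))
(array([ 7.5,  2.6, -6.6]), array([-0.,  0., -0., -0.]))
```

I'll nudge it slowly, and the way the rows change will tell lean from slip.

Request:
step_arm:
  plan:
    - [[1.5,0,-0.5,0,-1],[3,0,-1,0,-1],[4.5,0,-1.5,0,-1],[6,0,-2,0,-1],[7,0,-2.2,0,-1],[8,0,-2.5,0,-1],[8,0,-2.5,0,-1]]

```text
t: 5.35
eef_pos: [473.9, 145.1, 99.0]
tcp_rot: [3.141, -0.0, 0.651]
ft_force: [-0.5, -1.8, -3.6]
opening: 0.352
grip_force: 30.0
```

Run:
```python
from h import *
im,c=look("w5")
g=im[:,305:335].astype(int).mean(1);print([(i,g[i].astype(int).tolist()) for i in range(168,306,3)])
```

```text
[473.9 145.1  99. ] [ 3.141 -0.     0.651] [-0.5 -1.8 -3.6] [-0.08 -0.   -0.03]
blue rows [219] [299] edges [(60, 20), (61, 14), (63, -13), (64, -72), (65, -48), (71, -22), (72, -19), (82, 20), (83, 21), (84, 9), (174, 9), (175, 9)]
0 [160.4, 204.3, 279.9, 302.2]
4 [163.1, 206.3, 278.3, 301.2]
8 [166.3, 208.5, 276.8, 300.1]
12 [169.9, 211.1, 275.3, 299.0]
16 [173.8, 213.8, 273.8, 297.7]
20 [178.0, 216.9, 272.4, 296.4]
24 [182.5, 220.1, 271.1, 295.0]
[(168, [66, 67, 68]), (171, [66, 69, 69]), (174, [69, 70, 72]), (177, [97, 102, 105]), (180, [95, 100, 105]), (183, [97, 101, 106]), (186, [97, 102, 105]), (189, [97, 101, 104]), (192, [97, 101, 104]), (195, [96, 100, 103]), (198, [96, 101, 104]), (201, [97, 100, 104]), (204, [97, 101, 104]), (207, [96, 101, 104]), (210, [96, 101, 104]), (213, [96, 100, 103]), (216, [96, 101, 104]), (219, [110, 64, 43]), (222, [134, 69, 30]), (225, [118, 60, 25]), (228, [134, 70, 32]), (231, [134, 70, 32]), (234, [135, 71, 32]), (237, [134, 70, 33]), (240, [135, 71, 31]), (243, [134, 70, 31]), (246, [135, 70, 30]), (249, [134, 70, 31]), (252, [119, 62, 26]), (255, [87, 45, 19]), (258, [87, 46, 20]), (261, [87, 46, 19]), (264, [86, 45, 18]), (267, [86, 45, 17]), (270, [87, 46, 20]), (273, [87, 45, 19]), (276, [87, 45, 19]), (279, [87, 46, 19]), (282, [87, 46, 20]), (285, [87, 46, 18]), (288, [86, 45, 17]), (291, [86, 46, 19]), (294, [99, 50, 21]), (297, [124, 64, 27]), (300, [134, 71, 32]), (303, [135, 71, 32])]
```

Run:
```python
from h import *
s=env.state();c=env.get_calibration("wrist")
for r in((175.5,226,253,295),(159,208,239,275)):print(fit(r,c,s))
im=cv2.imread("pics/w2.png");g=im[:,305:335].astype(int).mean(1);print([(i,int(g[i,0])) for i in range(150,306,3)])
im=cv2.imread("pics/w3.png");g=im[:,305:335].astype(int).mean(1);print([(i,int(g[i,0])) for i in range(150,306,3)])
```

```text
(array([ 5.5, -5.6,  8.6]), array([-0.3,  0.6, -0.1, -0.2]))
(array([4.5, 2.8, 2.7]), array([-0.7,  1.3, -0.2, -0.4]))
[(150, 23), (153, 24), (156, 23), (159, 84), (162, 101), (165, 102), (168, 100), (171, 100), (174, 100), (177, 100), (180, 100), (183, 100), (186, 99), (189, 100), (192, 100), (195, 100), (198, 100), (201, 88), (204, 138), (207, 133), (210, 139), (213, 139), (216, 139), (219, 139), (222, 139), (225, 139), (228, 139), (231, 138), (234, 139), (237, 116), (240, 92), (243, 90), (246, 91), (249, 91), (252, 91), (255, 92), (258, 92), (261, 91), (264, 91), (267, 91), (270, 91), (273, 106), (276, 131), (279, 141), (282, 139), (285, 137), (288, 135), (291, 131), (294, 102), (297, 26), (300, 26), (303, 27)]
[(150, 111), (153, 108), (156, 106), (159, 104), (162, 154), (165, 154), (168, 154), (171, 154), (174, 153), (177, 154), (180, 154), (183, 154), (186, 154), (189, 153), (192, 153), (195, 153), (198, 152), (201, 139), (204, 207), (207, 203), (210, 204), (213, 211), (216, 211), (219, 211), (222, 211), (225, 211), (228, 210), (231, 211), (234, 210), (237, 210), (240, 206), (243, 163), (246, 135), (249, 135), (252, 135), (255, 134), (258, 135), (261, 136), (264, 136), (267, 136), (270, 143), (273, 192), (276, 210), (279, 212), (282, 208), (285, 205), (288, 202), (291, 181), (294, 126), (297, 41), (300, 55), (303, 79)]
```

Run:
```python
from h import *
s=env.state();c=env.get_calibration("wrist")
for r in((158,207.5,238,274.5),(161.,208,242.5,272.5),(174.5,225,252,294.5),(175.5,226,253,294.5)):print(fit(r,c,s))
```

```text
(array([4.2, 3.2, 2.9]), array([-0.6,  1.1, -0.1, -0.4]))
(array([ 6.4,  2.7, -0.6]), array([-0.9,  1.8, -0.2, -0.6]))
(array([ 5.2, -5.1,  9. ]), array([-0.4,  0.7, -0.1, -0.2]))
(array([ 5.5, -5.6,  8. ]), array([-0.2,  0.5, -0.1, -0.2]))
```

Rows show the bin slipped about 8 mm back and 5 mm up in the grip, with almost no lean. I think it was pressing the bench, which blocked the rotation. I'll back off, set it down and regrasp centred.

Request:
step_arm:
  plan:
    - [[-15,0,0,0,-1],[-30,0,0,0,-1],[-30,0,6,0,-1],[-30,0,12,0,-1],[-30,0,12,0,0],[-30,0,12,0,0],[-30,0,12,0,0],[-30,0,12,0,0]]

```text
t: 6.07
eef_pos: [450.4, 127.0, 87.2]
tcp_rot: [3.141, -0.001, 0.651]
ft_force: [-0.5, 0.1, -0.7]
opening: 0.491
grip_force: 0.0
```

```bash
cat >> h.py <<'E'
def rows(name):
    s=env.state();c=env.get_calibration("wrist");im=env.read_camera("wrist");cv2.imwrite(f"pics/{name}.png",im)
    b=im[:,300:340].astype(float).mean(1);sat=b[:,0]-b[:,2]
    print(np.round(s['eef_pos'],1),np.round(s['tcp_rot'],3),np.round(s['ft_force'],1))
    dk=np.diff(cv2.GaussianBlur(b[:,0:1],(1,3),0)[:,0])
    print([(i,int(dk[i]),int(sat[i])) for i in range(20,305) if abs(dk[i])>5])
    return im,c,s
E
python3 - <<'E'
from h import *
im,c,s=rows("w6")
for v in(158,175,190):  # strip lateral extents
    r=im[v].astype(int).sum(1);print(v,[(i,int(r[i+2]-r[i])) for i in range(150,500) if abs(r[i+2]-r[i])>60])
E
```

```text
[450.4 127.   87.2] [ 3.141e+00 -1.000e-03  6.510e-01] [-0.5  0.1 -0.7]
[(32, 14, -5), (33, 27, -4), (34, 32, -6), (35, 19, -6), (83, -6, -6), (84, -7, -7), (85, -9, -7), (86, -11, -6), (87, -9, -6), (88, -5, -5), (171, -6, -4), (172, -15, -3), (173, -24, -2), (174, -20, 2), (175, -6, 6), (184, 7, 7), (185, 12, 6), (186, 10, 3), (187, 14, 1), (188, 19, -1), (189, 17, -8), (190, 18, -8), (191, 18, -11), (192, 9, -13), (233, 22, 2), (234, 24, 105), (235, 9, 168), (241, 5, 167), (249, -6, 172), (250, -12, 170), (253, -13, 161), (254, -13, 142)]
158 [(168, 190), (169, 457), (170, 305), (234, -93), (236, 95), (263, -184), (264, -282), (265, -139), (426, 189), (427, 234), (428, -68), (429, -266), (430, -121), (439, 180), (440, 228), (441, -75), (442, -235), (443, 77), (444, 262), (445, 126), (481, -177), (482, -400), (483, -302)]
175 [(173, 82), (174, 92), (177, -87), (179, 74), (190, -75), (192, 78), (194, -61), (202, -85), (205, 65), (219, -67), (220, -69), (451, 76)]
190 [(198, 119), (199, 325), (200, 237), (218, 141), (219, 194), (224, -111), (225, -217), (226, -111), (425, -70), (426, -132), (427, -115)]
```

Run:
```python
from h import *
s=env.state();c=env.get_calibration("wrist");T=np.array(s['eef_pos']);yaw=s['tcp_rot'][2]
ex=np.array([np.cos(yaw),np.sin(yaw),0]);ey=np.array([-np.sin(yaw),np.cos(yaw),0])
im=cv2.imread("pics/w6.png")
for v,z,b in((189,90,59),(233.5,90,35),(251.5,4,1)):print(b,((onz(c,320,v,z)-T)@ex).round(1)-b-5)
for u0 in(215,260,320,380,420):
    g=im[:,u0-3:u0+4].astype(float).mean(1);d=g[:,0]-g[:,2];print(u0,[i for i in range(200,260) if d[i]>60][0],end=' ')
r=im[245].astype(float);bl=np.nonzero((r[:,0]-r[:,2])>60)[0];print(bl.min(),bl.max())
for u in (bl.min(),bl.max()):print(((onz(c,u,245,42)-T)@ey).round(1))
for u,v in((198-30,173),):pass
```

```text
59 -15.200000000000003
35 -16.0
1 -15.8
215 232 260 233 320 234 380 235 420 236 222 411
68.1
-65.3
```

Request:
step_arm:
  plan:
    - [[-15.5,-1,-5,0,0],[-15.5,-1,-5,0,0],[-15.5,-1,-5,0,-1],[-15.5,-1,-5,0,-1],[-15.5,-1,-5,0,-1],[-15.5,-1,-5,0,-1],[-15.5,-1,-5,0,-1],[-15.5,-1,-5,0,-1]]

```text
t: 6.78
eef_pos: [437.6, 118.3, 92.1]
tcp_rot: [3.141, -0.001, 0.651]
ft_force: [2.0, -1.9, 1.0]
opening: 0.344
grip_force: 30.0
```

Run:
```python
from h import *
im,c,s=rows("w7")
print(s['opening'],s['grip_force'])
```

```text
[437.6 118.3  92.1] [ 3.141e+00 -1.000e-03  6.510e-01] [ 2.  -1.9  1. ]
[(82, -6, -6), (83, -7, -6), (84, -8, -6), (85, -7, -6), (86, -6, -6), (87, -7, -6), (88, -7, -5), (89, -6, -6), (90, -5, -5), (91, -5, -5), (150, -5, -3), (151, -11, -3), (152, -21, -3), (153, -21, 0), (154, -11, 5), (159, 7, 7), (160, 29, 7), (161, 45, 0), (162, 33, -9), (163, 12, -13), (203, -6, -15), (204, 6, -15), (205, 28, 18), (206, 23, 127), (207, 5, 170), (210, -5, 171), (213, 5, 167), (230, -9, 172), (231, -6, 164), (233, -12, 163), (234, -15, 146), (235, -6, 133), (278, 5, 128), (279, 12, 130), (280, 15, 141), (281, 12, 156), (282, 6, 166), (298, -5, 171), (299, -22, 168), (300, -53, 160), (301, -59, 100), (302, -31, 33), (303, -6, 7)]
0.34447614091472 30.001745223999023
```

Request:
step_arm:
  plan:
    - [[0,0,-5,0,-1],[10,0,-5,0,-1],[18,0,-5,0,-1],[24,0,-5,0,-1],[27,0,-5,0,-1],[29,0,-5,0,-1],[31,0,-5.7,0,-1],[33,0,-6.4,0,-1]]

```text
t: 7.5
eef_pos: [463.1, 138.3, 98.3]
tcp_rot: [-3.141, 0.001, 0.651]
ft_force: [0.2, 0.0, -3.3]
opening: 0.339
grip_force: 30.0
```

Run:
```python
from h import *
im,c,s=rows("w8")
```

```text
[463.1 138.3  98.3] [-3.141e+00  1.000e-03  6.510e-01] [ 0.2  0.  -3.3]
[(20, 9, -6), (33, -9, 0), (34, -22, 0), (35, -16, -14), (42, -15, -16), (43, -30, -18), (44, -23, -8), (45, -6, -3), (61, 5, -4), (62, 18, -3), (63, 32, -3), (64, 29, -6), (65, 13, -6), (85, -6, -5), (86, -9, -6), (87, -11, -6), (88, -10, -6), (89, -7, -6), (165, 10, -4), (166, 20, -6), (167, 15, -11), (206, -6, -13), (208, 18, -5), (209, 28, 85), (210, 14, 163), (213, -5, 170), (214, -5, 170), (216, 6, 161), (240, -7, 170), (241, -7, 166), (242, -7, 157), (243, -18, 161), (244, -17, 140), (245, -6, 126), (278, 5, 122), (279, 13, 124), (280, 17, 137), (281, 13, 154), (282, 7, 165), (299, -12, 168), (300, -37, 163), (301, -61, 136), (302, -47, 62), (303, -15, 11)]
```

Now it is leaning: the tab top hasn't moved in the hand, and its foot moved 9.5 rows, which is about 6–7°. I'll continue.

Request:
step_arm:
  plan:
    - [[2,0,-0.6,0,-1],[4,0,-1.2,0,-1],[6,0,-1.8,0,-1],[8,0,-2.4,0,-1],[10,0,-2.9,0,-1],[12,0,-3.4,0,-1],[14,0,-3.8,0,-1],[16,0,-4.2,0,-1]]

```text
t: 8.22
eef_pos: [476.1, 148.0, 102.6]
tcp_rot: [3.142, 0.0, 0.651]
ft_force: [-0.0, 0.3, -3.5]
opening: 0.341
grip_force: 30.0
```

Run:
```python
from h import *
im,c,s=rows("w9")
```

```text
[476.1 148.  102.6] [3.142 0.    0.651] [-0.   0.3 -3.5]
[(26, 9, -13), (27, 8, -7), (39, -23, 0), (40, -56, -7), (41, -48, -18), (42, -14, -10), (52, 7, -10), (53, 9, -12), (54, 6, -12), (58, -10, -12), (59, -12, -13), (60, -7, -11), (63, 9, -9), (64, 19, -10), (65, 17, -14), (66, 8, -15), (67, 10, -16), (68, 18, -16), (69, 20, -14), (70, 16, -11), (71, 7, -7), (72, -17, -6), (73, -46, -11), (74, -45, -19), (75, -18, -11), (79, -10, -10), (80, -14, -7), (81, -8, -3), (87, 8, -1), (88, 9, -2), (172, 11, -3), (173, 11, -6), (213, 11, -3), (214, 18, 49), (215, 10, 94), (218, -5, 103), (221, 7, 98), (254, -5, 101), (255, -5, 92), (256, -12, 96), (257, -14, 82), (258, -6, 69), (279, 9, 65), (280, 12, 74), (281, 9, 85), (282, 6, 92), (283, 5, 95), (299, -5, 98), (300, -9, 95), (301, -6, 89), (302, 9, 74), (303, 14, 88)]
```

The rows now give a lean of about 14° at near-zero force. I'll lift smoothly and go over the rail.

Request:
step_arm:
  plan:
    - [[0,0,-10,0,-1],[0,0,-30,0,-1],[0,0,-55,0,-1],[0,0,-80,0,-1],[0,0,-102,0,-1],[0,0,-117,0,-1],[0,0,-123,0,-1],[0,0,-123,0,-1]]

```text
t: 8.93
eef_pos: [476.4, 148.0, 227.2]
tcp_rot: [3.14, -0.003, 0.651]
ft_force: [-0.3, 0.5, -3.9]
opening: 0.34
grip_force: 30.0
```

Request:
step_arm:
  plan:
    - [[4,0,0,0,-1],[11,0,0,0,-1],[20,0,0,0,-1],[29,0,0,0,-1],[36,0,0,0,-1],[40,0,0,0,-1],[40,0,0,0,-1]]

```text
t: 9.52
eef_pos: [508.4, 172.8, 225.1]
tcp_rot: [-3.141, 0.0, 0.652]
ft_force: [0.5, 1.0, -3.6]
opening: 0.34
grip_force: 30.0
```

Run:
```python
from h import *
im,c,s=rows("w10");np.save("w10.npy",c);cv2.imwrite("pics/w10c.png",im[:320,60:580])
```

```text
[508.4 172.8 225.1] [-3.141  0.     0.652] [ 0.5  1.  -3.6]
[(97, 6, 7), (98, 33, 6), (99, 51, -8), (100, 32, -34), (101, 6, -35), (103, -5, -35), (114, -6, -33), (115, -7, -33), (116, -10, -32), (117, -14, -31), (118, -13, -26), (119, -5, -21), (122, 11, -29), (123, 22, -35), (124, 14, -34), (142, 6, -23), (158, -16, -15), (159, -31, -14), (160, -25, -8), (161, -11, -5), (164, 5, -2), (165, 10, -4), (166, 8, -7), (207, 7, -7), (208, 18, 30), (209, 14, 87), (213, -5, 101), (215, 6, 91), (238, -7, 102), (239, -5, 95), (241, -9, 92), (242, -9, 79), (279, 7, 70), (280, 10, 77), (281, 9, 86), (282, 6, 95), (299, -10, 96), (300, -24, 92), (301, -33, 71), (302, -22, 30), (303, -6, 5)]
```

View pics/w10c.png

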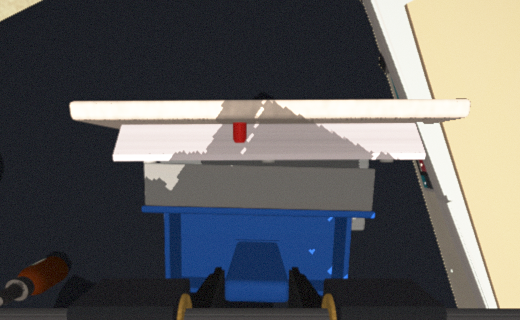

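The view shows the panel's front top edge at row 119, the rail crest front edge at row 159, and the key at columns 293–306. Lean has dropped back to about 5°, lost in the braking.

Run:
```python
from h import *
c=np.load("w10.npy",allow_pickle=True).item();im=cv2.imread("pics/w10.png");T=np.array([508.4,172.8,225.1]);yaw=.652
ex=np.array([np.cos(yaw),np.sin(yaw),0]);ey=np.array([-np.sin(yaw),np.cos(yaw),0])
red=np.nonzero((im[...,2].astype(int)-im[...,1]>90)[110:150,270:330]);print(red[1].min()+270,red[1].max()+270,red[0].min()+110,red[0].max()+110)
ku=red[1].mean()+270
for n,p in dict(crestL=(174,159.5,165),crestR=(484,159.5,165),crestfront=(300,159.5,165),panel=(300,120,180),key=(ku,142,158),stripL=(205,166,165),).items():
    q=onz(c,*p)-T;print(n,(q@ex).round(1),(q@ey).round(1))
for u0 in(230,260,380,410):
    g=im[:,u0-3:u0+4].astype(float).mean(1);d=g[:,0]-g[:,2];print(u0,[i for i in range(195,230) if d[i]>50][0],end=' ')
r=im[209].astype(float);bl=np.nonzero((r[:,0]-r[:,2])>50)[0];print(bl.min(),bl.max())
for b in(bl.min(),bl.max()):print(((onz(c,b,209,T[2]-1)-T)@ey).round(1))
```

```text
293 305 123 142
crestL 63.9 102.1
crestR 63.8 -117.0
crestfront 63.8 13.1
panel 89.0 12.1
key 76.0 13.7
stripL 59.4 80.6
230 207 260 207 380 210 410 211 201 349
66.4
-16.9
```

Request:
step_arm:
  plan:
    - [[-4,0,2,-1,-1],[-5,0,10,-1,-1],[-5,0,20,-1,-1],[-5,0,29,-1,-1],[-4,0,33,-1,-1],[-1,0,33,-1,-1],[2,0,33,-1,-1],[4,0,33,-1,-1]]

```text
t: 10.23
eef_pos: [511.6, 174.9, 192.8]
tcp_rot: [3.141, -0.0, 0.669]
ft_force: [-0.9, -1.5, -3.1]
opening: 0.343
grip_force: 30.0
```

Request:
step_arm:
  plan:
    - [[2,0,0,0,-1],[4,0,0,0,-1],[6,0,-0.5,0,-1],[7.5,0,-1,0,-1],[9,0,-1.5,0,-1],[10.5,0,-2,0,-1],[12,0,-2.5,0,-1],[12,0,-2.5,0,-1]]

```text
t: 10.9
eef_pos: [518.8, 180.9, 196.2]
tcp_rot: [3.142, 0.004, 0.669]
ft_force: [-12.7, -10.5, 11.0]
opening: 0.343
grip_force: 30.0
```

Run:
```python
from h import *
im,c,s=rows("w11")
```

```text
[518.8 180.9 196.2] [3.142 0.004 0.669] [-12.7 -10.5  11. ]
[(114, 18, 6), (115, 42, -2), (116, 40, -21), (117, 18, -33), (118, 5, -34), (133, -7, -32), (134, -11, -31), (135, -14, -31), (136, -14, -27), (137, -9, -22), (139, 14, -31), (140, 13, -38), (141, 5, -41), (159, 5, -31), (160, 8, -28), (161, 6, -22), (175, -6, -14), (176, -23, -15), (177, -22, -11), (178, -6, -7), (217, 5, -7), (218, 17, 30), (219, 14, 85), (223, -9, 98), (225, 9, 83), (226, 7, 94), (259, -6, 99), (260, -6, 88), (261, -14, 91), (262, -14, 73), (263, -5, 64), (283, 10, 65), (284, 11, 74), (285, 8, 85), (286, 5, 90), (303, -5, 94), (304, -10, 90)]
```

About 20 N on the stand, so I ease off at once. Lean is back to about 14°, from the tab rows 261.5/284.

Request:
step_arm:
  plan:
    - [[-3,0,-0.5,0,-1],[-5,0,-1,0,-1],[-5.5,0,-3,0,-1],[-5.5,0,-9,0,-1],[-5.5,0,-15,0,-1],[-5.5,0,-20,0,-1],[-5.5,0,-24,0,-1],[-5.5,0,-26,0,-1]]

```text
t: 11.62
eef_pos: [516.4, 178.8, 222.0]
tcp_rot: [3.141, -0.001, 0.669]
ft_force: [-0.3, -0.7, -2.7]
opening: 0.339
grip_force: 30.0
```

Run:
```python
from h import *
im,c,s=rows("w12")
```

```text
[516.4 178.8 222. ] [ 3.141e+00 -1.000e-03  6.690e-01] [-0.3 -0.7 -2.7]
[(113, 10, 5), (114, 35, 2), (115, 45, -12), (116, 25, -32), (117, 5, -35), (130, -6, -33), (131, -9, -32), (132, -14, -31), (133, -15, -29), (134, -11, -24), (136, 11, -30), (137, 18, -39), (138, 9, -39), (155, 8, -35), (156, 9, -26), (170, -17, -15), (171, -26, -14), (172, -15, -9), (213, 17, 4), (214, 17, 69), (215, 5, 101), (218, -6, 102), (220, 6, 88), (221, 6, 98), (247, -5, 102), (248, -6, 99), (250, -10, 92), (251, -12, 81), (252, -5, 71), (282, 8, 68), (283, 11, 76), (284, 9, 86), (285, 6, 93), (302, -6, 96), (303, -18, 92), (304, -33, 82)]
```

Request:
step_arm:
  plan:
    - [[5,0,0,0,-1],[9,0,0,0,-1],[12,0,0,0,-1],[14,0,1,0,-1],[15.5,0,3,0,-1],[16.5,0,7,0,-1],[16.5,0,12,0,-1],[16.5,0,16,0,-1]]

```text
t: 12.33
eef_pos: [528.8, 188.8, 204.3]
tcp_rot: [-3.141, 0.001, 0.669]
ft_force: [-0.6, 0.6, -3.5]
opening: 0.34
grip_force: 30.0
```

```bash
cat >> h.py <<'E'
def stand(im,c,s):
    T=np.array(s['eef_pos']);yaw=s['tcp_rot'][2]
    ex=np.array([np.cos(yaw),np.sin(yaw),0]);ey=np.array([-np.sin(yaw),np.cos(yaw),0])
    red=np.nonzero((im[...,2].astype(int)-im[...,1]>70)[90:220,220:420])
    if len(red[0]):
        k=onz(c,red[1].mean()+220,red[0].mean()+90,156)-T;print("key fwd",(k@ex).round(1),"left",(k@ey).round(1),len(red[0]))
    O=np.array([585.4,221.7]);d=T[:2]-O;y=np.radians(37.4);print("TCP stand x,y",(d@[np.cos(y),np.sin(y)]).round(1),(d@[-np.sin(y),np.cos(y)]).round(1))
E
python3 - <<'E'
from h import *
im,c,s=rows("w13");stand(im,c,s)
E
```

```text
[528.8 188.8 204.3] [-3.141e+00  1.000e-03  6.690e-01] [-0.6  0.6 -3.5]
[(134, 13, 3), (135, 14, 0), (136, 6, -1), (138, 10, -1), (139, 25, -5), (140, 24, -23), (141, 14, -33), (142, 6, -33), (156, -5, -31), (157, -8, -30), (158, -6, -28), (160, 5, -29), (170, -6, -35), (171, -11, -25), (172, -6, -10), (213, 15, 4), (214, 16, 64), (215, 6, 93), (218, -5, 95), (220, 5, 83), (221, 6, 91), (247, -5, 95), (248, -6, 93), (250, -9, 87), (251, -12, 77), (252, -5, 66), (282, 8, 64), (283, 10, 71), (284, 8, 81), (285, 5, 87), (302, -6, 91), (303, -17, 86), (304, -31, 77)]
key fwd 60.2 left 12.4 152
TCP stand x,y -64.9 8.3
```

Request:
step_arm:
  plan:
    - [[1,0,1,0,-1],[2,0,1.5,0,-1],[3,0,1.5,0,-1],[4,0,1.5,0,-1],[5,0,1.5,0,-1],[6,0,1.5,0,-1],[7,0,1.5,0,-1],[7,0,1.5,0,-1]]

```text
t: 13.05
eef_pos: [534.6, 193.3, 203.7]
tcp_rot: [3.141, -0.0, 0.669]
ft_force: [-1.2, 0.4, -3.2]
opening: 0.34
grip_force: 30.0
```

Run:
```python
from h import *
im,c,s=rows("w14");stand(im,c,s)
```

```text
[534.6 193.3 203.7] [ 3.141 -0.     0.669] [-1.2  0.4 -3.2]
[(141, 11, 4), (142, 15, 2), (143, 8, -1), (151, 16, -1), (152, 23, -13), (153, 16, -27), (154, 6, -31), (168, -5, -31), (169, -7, -30), (170, -11, -28), (171, -10, -24), (213, 13, 0), (214, 16, 53), (215, 7, 91), (218, -5, 94), (221, 6, 89), (248, -6, 94), (250, -7, 85), (251, -11, 81), (252, -8, 69), (282, 8, 62), (283, 10, 70), (284, 8, 79), (285, 5, 87), (302, -5, 89), (303, -17, 86), (304, -31, 77)]
TCP stand x,y -57.6 8.3
```

Request:
step_arm:
  plan:
    - [[0.7,0,0,0,-1],[1.4,0,0,0,-1],[2.1,0,0,0,-1],[2.8,0,0,0,-1],[3.5,0,0,0,-1],[4.2,0,0,0,-1],[4.2,0,0,0,-1],[4.2,0,0,0,-1]]

```text
t: 13.77
eef_pos: [536.5, 194.6, 204.2]
tcp_rot: [3.141, 0.004, 0.669]
ft_force: [-9.3, -7.9, 6.8]
opening: 0.34
grip_force: 30.0
```

Run:
```python
from h import *
im,c,s=rows("w15");stand(im,c,s)
```

```text
[536.5 194.6 204.2] [3.141 0.004 0.669] [-9.3 -7.9  6.8]
[(142, 7, 5), (143, 15, 3), (144, 12, -1), (154, 12, -2), (155, 20, -11), (156, 18, -23), (157, 10, -30), (171, -5, -32), (172, -11, -31), (173, -13, -28), (174, -6, -14), (213, -5, -6), (215, 17, 11), (216, 16, 72), (220, -6, 95), (222, 6, 81), (223, 6, 90), (252, -6, 95), (254, -10, 87), (255, -13, 75), (256, -5, 63), (282, 5, 60), (283, 9, 65), (284, 10, 73), (285, 7, 82), (303, -5, 87), (304, -14, 85)]
TCP stand x,y -55.3 8.2
```

Edge is at about z 158 and x −5 with a lean near 10°, so it's hooked. I'll relax the push, hold, then ease it back and down to upright.

Request:
step_arm:
  plan:
    - [[-2,0,0,0,-1],[-4,0,0.5,0,-1],[-4,0,1,0,-1],[-4,0,1,0,-1],[-5,0,2,0,-1],[-6,0,3,0,-1],[-7,0,4,0,-1],[-8,0,5,0,-1]]

```text
t: 14.48
eef_pos: [531.5, 190.8, 198.5]
tcp_rot: [3.141, -0.0, 0.669]
ft_force: [-0.7, -0.5, -2.3]
opening: 0.338
grip_force: 30.0
```

Run:
```python
from h import *
im,c,s=rows("w16");stand(im,c,s)
```

```text
[531.5 190.8 198.5] [ 3.141 -0.     0.669] [-0.7 -0.5 -2.3]
[(137, 12, 3), (138, 15, 1), (139, 8, -1), (144, 16, -3), (145, 26, -12), (146, 17, -28), (147, 5, -32), (162, -5, -31), (163, -7, -29), (164, -5, -27), (166, 5, -29), (168, -11, -22), (169, -6, -9), (210, 6, -7), (211, 17, 29), (212, 13, 82), (216, -5, 93), (218, 5, 84), (240, -5, 95), (241, -7, 91), (243, -7, 85), (244, -10, 76), (282, 7, 65), (283, 9, 71), (284, 8, 79), (285, 5, 86), (302, -9, 88), (303, -22, 84), (304, -31, 63)]
key fwd 59.5 left 12.7 26
TCP stand x,y -61.6 8.2
```

Request:
step_arm:
  plan:
    - [[-0.7,0,0.8,0,-1],[-1.4,0,1.6,0,-1],[-2,0,2.4,0,-1],[-2.6,0,3.2,0,-1],[-3,0,3.8,0,-1],[-3,0,3.8,0,-1]]

```text
t: 15.03
eef_pos: [528.9, 188.7, 194.9]
tcp_rot: [3.141, 0.0, 0.669]
ft_force: [-3.1, -3.5, 3.1]
opening: 0.343
grip_force: 30.0
```

Run:
```python
from h import *
im,c,s=rows("w17");stand(im,c,s)
```

```text
[528.9 188.7 194.9] [3.141 0.    0.669] [-3.1 -3.5  3.1]
[(133, 8, 4), (134, 16, 3), (135, 10, -1), (137, 6, -2), (138, 18, -3), (139, 23, -16), (140, 14, -28), (141, 7, -32), (142, 6, -33), (143, 5, -34), (156, -5, -31), (157, -7, -29), (158, -7, -27), (160, 7, -27), (161, 6, -31), (163, -5, -33), (164, -16, -23), (165, -11, -10), (208, 12, -1), (209, 16, 52), (210, 7, 90), (216, 5, 88), (233, -7, 94), (236, -7, 85), (237, -8, 74), (282, 5, 66), (283, 8, 72), (284, 8, 80), (285, 5, 86), (302, -12, 89), (303, -27, 83), (304, -31, 53)]
key fwd 62.5 left 12.4 43
TCP stand x,y -64.9 8.1
```

Request:
step_arm:
  plan:
    - [[-0.7,0,-0.7,0,-1],[-0.7,-2,-0.7,0,-1],[-0.7,-4,-0.7,0,-1],[-0.7,-6,-0.7,0,-1],[-0.7,-8,-0.7,0,-1],[-0.7,-10,-0.7,0,-1],[-0.7,-11,-0.7,0,-1],[-0.7,-11,-0.7,0,-1]]

```text
t: 15.75
eef_pos: [521.5, 197.5, 195.4]
tcp_rot: [-3.141, 0.0, 0.669]
ft_force: [0.1, -0.1, -2.7]
opening: 0.34
grip_force: 30.0
```

Run:
```python
from h import *
im,c,s=rows("w18");stand(im,c,s)
r=im[211].astype(float);bl=np.nonzero((r[:,0]-r[:,2])>50)[0]
T=np.array(s['eef_pos']);yaw=s['tcp_rot'][2];ey=np.array([-np.sin(yaw),np.cos(yaw),0])
for u0 in(215,230,380,410,425):
    g=im[:,u0-3:u0+4].astype(float).mean(1);d=g[:,0]-g[:,2];print(u0,[i for i in range(195,230) if d[i]>50][0],end=' ')
print(bl.min(),bl.max(),[((onz(c,b,211,T[2]-2)-T)@ey).round(1) for b in(bl.min(),bl.max())])
```

```text
[521.5 197.5 195.4] [-3.141  0.     0.669] [ 0.1 -0.1 -2.7]
[(133, 11, 4), (134, 15, 1), (135, 8, -1), (136, 6, -1), (137, 18, -2), (138, 26, -14), (139, 17, -28), (140, 5, -33), (154, -6, -34), (155, -6, -32), (156, -7, -30), (157, -9, -28), (158, -7, -26), (211, 17, 12), (212, 15, 73), (216, -5, 96), (218, 5, 83), (219, 5, 92), (241, -6, 97), (242, -7, 94), (244, -8, 87), (245, -10, 78), (282, 7, 66), (283, 9, 72), (284, 8, 82), (285, 5, 88), (302, -9, 90), (303, -23, 86), (304, -32, 66)]
key fwd 61.2 left 1.4 124
TCP stand x,y -65.4 19.6
215 210 230 210 380 213 410 214 425 214 202 506 [np.float64(66.3), np.float64(-105.8)]
```

Request:
step_arm:
  plan:
    - [[0,-1,0,0,-1],[0,-2,0,0,-1],[0,-2,1,0,-1],[0,-2,2,0,-1],[0,-2,3,0,-1],[0,-2,4,0,-1],[0,-2,4,0,-1]]

```text
t: 16.38
eef_pos: [520.6, 198.8, 191.3]
tcp_rot: [-3.142, 0.0, 0.669]
ft_force: [0.8, 0.2, -3.4]
opening: 0.338
grip_force: 30.0
```

Run:
```python
from h import *
im,c,s=rows("w19");stand(im,c,s)
```

```text
[520.6 198.8 191.3] [-3.142  0.     0.669] [ 0.8  0.2 -3.4]
[(132, 5, 5), (133, 14, 4), (134, 13, 0), (135, 6, 0), (136, 10, -1), (137, 22, -5), (138, 23, -22), (139, 12, -31), (154, -5, -34), (155, -6, -32), (156, -7, -30), (157, -9, -29), (158, -7, -25), (209, 10, -3), (210, 17, 46), (211, 9, 90), (217, 5, 89), (237, -7, 96), (240, -8, 85), (241, -7, 72), (282, 6, 67), (283, 9, 74), (284, 8, 82), (285, 5, 90), (302, -12, 89), (303, -28, 85), (304, -32, 55)]
key fwd 61.9 left -0.4 98
TCP stand x,y -65.5 21.2
```

It has dropped below the key-top height with no contact force, so the notch is over the key. Continuing home.

Request:
step_arm:
  plan:
    - [[0,0,1,0,-1],[0,0,2,0,-1],[0,0,3,0,-1],[0,0,4,0,-1],[0,0,4.7,0,-1],[0,0,4.7,0,-1]]

```text
t: 16.93
eef_pos: [520.6, 198.8, 186.7]
tcp_rot: [3.142, -0.0, 0.669]
ft_force: [0.6, 0.4, -2.1]
opening: 0.344
grip_force: 30.0
```

Run:
```python
from h import *
im,c,s=rows("w20");stand(im,c,s)
```

```text
[520.6 198.8 186.7] [ 3.142 -0.     0.669] [ 0.6  0.4 -2.1]
[(132, 7, 5), (133, 14, 3), (134, 12, 0), (135, 6, -1), (136, 13, -1), (137, 24, -7), (138, 20, -24), (139, 9, -32), (155, -5, -32), (156, -6, -30), (157, -9, -29), (158, -7, -26), (162, -5, -56), (163, -9, -54), (165, 5, -12), (166, 5, -6), (207, 5, -7), (208, 17, 18), (209, 14, 76), (213, -5, 94), (232, -7, 95), (233, -5, 86), (235, -7, 86), (236, -8, 77), (282, 6, 68), (283, 8, 73), (284, 7, 82), (301, -5, 92), (302, -15, 88), (303, -30, 80), (304, -29, 44)]
key fwd 62.7 left -0.4 66
TCP stand x,y -65.4 21.1
```

Request:
step_arm:
  plan:
    - [[0,0,0.5,0,-1],[0.3,0,1,0,-1],[0.3,0,1,0,-1],[0.3,0,1,0,-1]]

```text
t: 17.32
eef_pos: [521.1, 198.8, 186.1]
tcp_rot: [3.141, -0.001, 0.669]
ft_force: [0.3, -1.5, 2.5]
opening: 0.34
grip_force: 30.0
```

Seated, with about 6 N of support. Releasing.

Request:
step_arm:
  plan:
    - [[0.3,0,-0.3,0,0.2],[0.3,0,-0.3,0,0.2],[0.3,0,-0.3,0,0.2],[0.3,0,-0.3,0,0.2],[0.3,0,-0.3,0,0.2],[0.3,0,-0.3,0,0.2],[0.3,0,-0.3,0,0.2],[0.3,0,-0.3,0,0.2]]

```text
t: 17.98
eef_pos: [521.0, 199.1, 186.1]
tcp_rot: [3.142, 0.0, 0.669]
ft_force: [-0.7, 1.1, 0.0]
opening: 0.601
grip_force: 0.0
```

Request:
step_arm:
  plan:
    - [[0,0,-8,0,0.2],[0,0,-25,0,0.2],[0,0,-50,0,0.2],[0,0,-70,0,0.2],[-10,0,-80,0,0.2],[-20,0,-80,0,0.2],[-20,0,-80,0,0.2],[-20,0,-80,0,0.2]]

```text
t: 18.65
eef_pos: [504.4, 186.2, 265.4]
tcp_rot: [-3.141, 0.001, 0.668]
ft_force: [1.2, 1.6, -0.6]
opening: 0.6
grip_force: 0.0
```

Run:
```python
from h import *
s=env.state();print(s['eef_pos'],s['opening'])
c=env.get_calibration("wrist");im=env.read_camera("wrist");np.save("w21.npy",c);cv2.imwrite("pics/w21.png",im)
T=np.array(s['eef_pos']);yaw=s['tcp_rot'][2];ex=np.array([np.cos(yaw),np.sin(yaw),0]);ey=np.array([-np.sin(yaw),np.cos(yaw),0])
stand(im,c,s)
```

```text
[504.41197828 186.16532998 265.39215515] 0.6002667637894322
TCP stand x,y -85.9 21.0
```

View pics/w21.png

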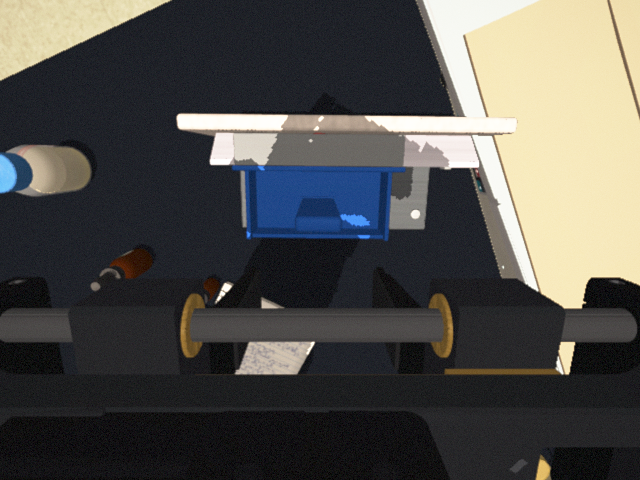

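The view shows the bin hanging square under the rail. The plate's top edge is near row 168, columns 233–405, and the key is covered by the strip. One numeric height check follows.

Run:
```python
from h import *
c=np.load("w21.npy",allow_pickle=True).item();im=cv2.imread("pics/w21.png").astype(float);s=env.state()
T=np.array(s['eef_pos']);yaw=s['tcp_rot'][2];ex=np.array([np.cos(yaw),np.sin(yaw),0]);ey=np.array([-np.sin(yaw),np.cos(yaw),0])
d=im[...,0]-im[...,2]
for v in(167,168,169,170):
    b=np.nonzero(d[v,200:450]>40)[0]+200
    if len(b):
        for z in(184,193):print(v,z,b.min(),b.max(),((onz(c,b.min()-.5,v,z)-onz(c,b.max()+.5,v,z))@ey).round(1),end=' | ')
print()
rr=[]
for u in(255,300,340,380,400):
    r=np.nonzero(d[150:200,u]>40)[0][0]+150;rr.append(r)
print(rr,"plate rear top x@184/193:",[( (onz(c,320,np.median(rr),z)-T)@ex-85.9).round(1) for z in(184,193)])
for u,v in ((307,225),(333,225)):pass
b=np.nonzero(d[236,200:450]>40)[0]+200;print("front wall top width",[((onz(c,b.min()-.5,236,z)-onz(c,b.max()+.5,236,z))@ey).round(1) for z in(128,137)])
```

```text
167 184 232 404 133.1 | 167 193 232 404 128.8 | 168 184 232 405 134.0 | 168 193 232 405 129.6 | 169 184 232 405 134.1 | 169 193 232 405 129.7 | 170 184 233 405 133.4 | 170 193 233 405 129.1 | 
[np.int64(166), np.int64(166), np.int64(167), np.int64(167), np.int64(167)] plate rear top x@184/193: [np.float64(-28.3), np.float64(-28.1)]
front wall top width [np.float64(138.5), np.float64(134.8)]
```

The plate measures 134 mm wide at the home height, against 129.6 mm if it were still resting on the key. It sits against the rail, square, so it's home. Handing in.

```bash
python3 -c "
from cell import env
print(env.job_done())"
```

```text
the job is handed in; nothing more can be done
None
```

The bin hangs on the rail, upright and square, with its notch over the red key and the gripper clear; I handed it in at about 19 s of the 64 s, and no score came back, so these are my own measurements from the wrist camera and force sensor.

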